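# Hold the over-centre glass door half open to scent the cabinet, then ease it shut

### The arm

A 6-joint arm with a two-finger parallel gripper is mounted at the origin on the work surface. World frame = base frame: x ahead of the robot, y to its left, z up, the work surface at z = 0. Lengths are in mm, angles in rad, forces in N, time in s.
With the tool pointing down it reaches from about 350 to 975 mm from the base axis. Payload 7.1 kg.
Tool frame: the origin (TCP) lies at the very end of the fingers, on their centre line; the grasp point (between the pads) lies 19 mm behind it; z points along the fingers, y is the line along which they close (so a half turn about z gives the same grasp; the last joint's range is limited). The gripper opens to 88 mm and grips with 3 to 60 N. Pads are 20 mm wide; open, the fingers measure 115 mm over their backs; the gripper's body (75 mm by 178 mm) begins 61 mm behind the grasp point.
Start: joints at [1.094, 0.423, 1.63, -0, 1.089, -0.019], TCP at [276.202, 560.64, 194.075] pointing down, gripper open.
Joint ranges: [-3, 3], [-0.9, 2.11], [0.09, 2.58], [-1.31, 4.45], [0.11, 2.69], [-2.54, 2.54]. Speed limits (rad/s): [2.39, 2.39, 3.01, 3.14, 3.14, 3.14].

### API

Orientations are given as a rotation vector (axis times angle).
In Python, from workcell import ctrl, optics gives the robot as it stands.
- The arm moves only by the shell command python3 -m jog 'ROWS'. ROWS is JSON, a list of rows, each a list of 7 numbers: the shift along the tool's x, y, z in units of 40 mm (1.0 is 40 mm), then the turn, a rotation vector about the tool's x, y, z in units of 6 degrees (1.0 is 6 degrees), then the opening, from 0 (shut) to 1 (fully open). A call has 1 to 20 rows; each row shifts and turns the commanded pose from where the row before left it, along the tool's axes as they then stand; what a row does not reach is not made up. A row lasts 1/10 s, in which the tool goes at most 50 mm and 8.59 degrees, less where a joint would pass 70% of its speed; a pose out of reach is approached as far as the arm can. A call is refused whole if a number of a shift passes 1 or a number of a turn 1, either way. A call with a gripper value outside its range is refused whole. The fingers move at their own pace and stop on an object; the grip force is fixed at half the most. Time passes only in rows, so rows that do not move let the fingers close. It gives the time, the measured TCP pose, the force, the opening and the grip force at its end, in the units of the state.
- ctrl.get_obs(): the state, without advancing time (a new reading comes with each control period).
- optics.get_image(name): name is "scene" or "top" or "wrist"; returns the picture (384x512x3 uint8, red, green, blue); there is no depth.
- optics.camera_model(name): a dict with "fov_y" (degrees; the focal length in pixels is half the picture's height over the tangent of half this angle, whatever the lens; pixels are square), "cx", "cy" (the principal point, pixels), "k1" (the pictures are not rectified: a ray, as slopes to the right and down, at radius r is drawn at 1 + k1 r^2 times it, then the intrinsics apply), "view" (4x4, takes a point from world to camera coordinates); the wrist camera has in their place "hand_eye" (4x4, takes a point from camera to tool coordinates, whose origin is the TCP and whose axes are the flange's). Camera axes: x right, y up, looking along -z (the intrinsics and any distortion apply to the point x, -y, -z); pixel columns grow to the right and rows downward; lengths in mm; the calibration is good to about 2 mm. A picture is of the moment at which its call begins: read the wrist's pose just before it. camera_model takes no time and is no camera call.
- ctrl.close_job(): hands the job in; it is judged then, once.
Trained networks look in the newest picture that a camera, given by its name, has taken for a name from the list of things; names that differ only in an ending like _2 or _b are one class to them, and where a whole thing is asked for, a point or a joint stands for the part that bears it (a point fixed in the world has none). Each returns a list of dicts, best first, with "conf" (0 to 1); they miss things now and then, are a little off and sometimes report something else, mostly with a low value. They report only what shows in the picture. A call takes as long as a camera call.
- optics.masks_of(target, camera): "pixels" (384x512 bool, what is visible of it) and "extent" ([centre column, centre row, width, height] in pixels, round what is visible of it).
The state is a dict: "t": time; "qpos": joint angles; "qvel": joint speeds; "joint_torque": joint torques, N m; "ee_pos": TCP position; "orientation": TCP orientation; "ft_force": force on the tool from outside, world axes, zero at the start; "moment": the same for the moment, N m; "width": finger opening in mm; "grasp_force": force on a finger pad.
Only numpy, scipy, OpenCV 4.12 (cv2) and the standard library are available. Lean on these libraries where they do the work, as an engineer would, in place of code of your own. Each camera call takes 0.05 s, during which the arm holds its last target. There are 200 camera calls.

### The job

Using only the knob of the sprung lever on top of the mini cabinet, swing the heavy tinted-glass door half open (45 degrees), bring it to rest there and keep it there for at least five seconds so that the incense scent can drift in. Then ease the door fully shut with the lever back over it and let go. Keep the robot off the glass door itself, never let the door fly wide open or slam shut, and leave the burner and the oud bottles where they are.

Things in the scene. Friction and masses are not known exactly. Their poses are not given: they have to be found in the camera images.
- cabinet: Dark wooden mini cabinet fixed to the counter, 180 deep (x) x 300 wide (y) x 220 mm high. Origin: centre of its underside; x points to its back, y to its hinge side (left as seen from the robot), z up. Its open front, at x = -90 mm, is covered by the door. The hinge axis is vertical at (-101, +140) mm in this frame
- door (a joint): Door angle, rad: 0 shut on its stop (door runs from the hinge along the cabinet's -y), growing as it swings towards the cabinet's -x (clockwise from above); 0.785 half open; 1.57 wide open on the other stop. Starts shut. The hinge is over-centre: below half open it pulls the door shut, above it throws it wide open, at half open it balances unstably (figures at door_hinge)
- lever (a joint): Angle of the lever relative to the door, rad, positive = further open than the door; 0 = right above it. The lever (0.12 kg with knob) turns on the hinge pin, joined to the door only by a soft coil spring, 0.27 N m/rad, relaxed at 0 (damping 0.012 N m s/rad), stops at -1.1 and +1.1. In the cabinet frame the lever points at angle (door + lever) from -y towards -x
- lever_knob (a point): Middle of the knob to grip: upright round steel knob, 30 mm diameter, 50 mm high (240 to 290 mm above the counter; this point at 265), on the free end of the flat steel lever, 200 mm from the hinge axis. It spins freely on its pin, so the gripper need not turn with the lever. The lever bar is 18 mm wide, its top 236 mm above the counter
- door_hinge (a point): Point on the vertical hinge axis, 265 mm above the counter. A geared tumbler weight makes it over-centre: torque in the opening direction = +0.36 N m x sin(door angle - 0.785). Hinge damping only about 0.008 N m s/rad, friction about 0.001 N m. The door's moment of inertia about this axis is nominally 0.11 kg m2 (may differ by a quarter)
- door_edge (a point): Top of the free end of the heavy door, 285 mm from the hinge axis, 214 mm above the counter. The door is tinted glass in a brass frame, 285 wide x 202 high x 20 mm thick, about 4 kg, from 12 to 214 mm above the counter; its plane holds the hinge axis. Not to be touched by the robot
- burner: white porcelain incense burner, loose, 100 mm high, 84 mm in diameter; origin at the centre of its foot. Leave alone
- oud1: oud bottle with crystal ball stopper, square, 113 mm high, loose on the gilded tray; origin at its foot. Leave alone
- oud2: the round oud bottle in the middle of the tray, 113 mm high; origin at its foot. Leave alone
- oud3: the other square oud bottle on the tray, 113 mm high; origin at its foot. Leave alone

How it is judged (in metres and radians):
On the way, in this order (a step that is already met when the one before it is completed fails the run):
1. the door is kept half open (0.785 rad within 0.13 rad), nearly still (under 0.15 rad/s), for 5 s (value of joint door between 0.655 and 0.915 rad and velocity of joint door between -0.15 and 0.15 rad/s), for 5 s.
2. the door is shut (value of joint door below 0.05 rad and velocity of joint door above -0.05 rad/s), for 0.3 s.
At the end, for the whole second after the job is handed in: After five seconds at rest half open, the door is shut (under 0.05 rad) and at rest, the lever lies over it within 0.2 rad, released and at rest (all of step 2 and velocity of joint door below 0.05 rad/s and value of joint lever between -0.2 and 0.2 rad and velocity of joint lever between -0.2 and 0.2 rad/s); the robot touches nothing.
It fails at once if the door slams shut: still turning faster than 0.45 rad/s in the last 0.1 rad (value of joint door below 0.1 rad and velocity of joint door below -0.45 rad/s).
It fails at once if the door flies wide open, past 1.25 rad (value of joint door above 1.25 rad).
It fails at once if the robot pushes on the glass door itself (contact force between any of the fingers, the arm and door_c0 above 1 N).
It fails at once if the burner or a bottle is disturbed (distance of any of burner, oud1, oud2, oud3 from where it was at the start of the episode above 0.03 m or angle between any of burner, oud1, oud2, oud3's own z axis and vertical above 0.3 rad).
It also fails if it takes over 72 s, if anything falls off the work surface, if the arm or the gripper's body presses on something with over 40 N, if the wrist force passes 120 N, or if a joint passes its speed limit or range.

## Working session

There is one attempt and no reset: what is moved stays moved. The work goes in short steps, Python scripts to look and compute and a shell command to move; the robot and the scene stay as the last step left them, time stands still between calls to the robot, and variables do not carry over. Pictures are saved under pics/ and viewed, at most 10 in all, crops included, and the job is handed in when it is done.

```bash
ls; mkdir -p pics
python3 - <<'E'
from workcell import ctrl, optics
import cv2,numpy as np
o=ctrl.get_obs();print(o)
ims=[optics.get_image(n) for n in("scene","top")]
for n in("scene","top","wrist"):
    m=optics.camera_model(n);print(n,{k:(np.round(v,4).tolist()) for k,v in m.items()})
for n in ("scene","top"):
    for t in("lever_knob","cabinet","door","burner","oud1","oud2"):
        try:
            r=optics.masks_of(t,n);print(n,t,[(round(d["conf"],2),np.round(d["extent"]).tolist()) for d in r[:3]])
        except Exception as e: print(t,e)
cv2.imwrite("pics/a.png",cv2.resize(np.vstack(ims)[:,:,::-1],(400*1,600)) if 0 else cv2.resize(np.hstack(ims)[:,:,::-1],(800,300)))
cv2.imwrite("pics/s.png",ims[0][:,:,::-1]);cv2.imwrite("pics/t.png",ims[1][:,:,::-1])
E
```

```text
pics
{'t': 0.0, 'qpos': array([ 1.09401439e+00,  4.23844317e-01,  1.63067742e+00, -2.35688752e-05,
        1.08857462e+00, -1.90002577e-02]), 'qvel': array([-0.00092717,  0.00196463,  0.00083869,  0.00046248,  0.00253954,
       -0.00042344]), 'joint_torque': array([ 1.49385978e-03, -5.44629157e+01, -2.73659635e+01,  6.45192456e-02,
        2.29153008e-02, -1.32943328e-04]), 'ee_pos': array([275.93825478, 560.13295644, 193.30449192]), 'orientation': array([-7.12723253e-01, -3.05931917e+00,  2.29759263e-03]), 'ft_force': array([ 0.0977798 , -0.00472513, -0.81636878]), 'moment': array([-1.73636261e-02, -6.84414633e-02,  1.05051851e-05]), 'grasp_force': 0.0, 'width': 87.89004364357632}
scene {'fov_y': 56.5786, 'cx': 254.419, 'cy': 197.0906, 'k1': 0.0164, 'view': [[-0.8657, 0.5004, -0.0094, 552.1545], [-0.4748, -0.8152, 0.3317, 169.2474], [0.1583, 0.2916, 0.9433, -1287.2659], [0.0, 0.0, 0.0, 1.0]]}
top {'fov_y': 56.7392, 'cx': 257.0839, 'cy': 200.5224, 'k1': -0.0618, 'view': [[0.0045, -0.9999, 0.0159, -57.5322], [0.9836, 0.0073, 0.1801, -636.3383], [-0.1802, 0.0148, 0.9835, -1262.2557], 
[... 407 characters left out ...]
, 37.0, 106.0])]
scene burner [(0.6, [374.0, 304.0, 44.0, 36.0])]
scene oud1 [(0.71, [236.0, 142.0, 16.0, 23.0]), (0.71, [217.0, 112.0, 17.0, 25.0]), (0.69, [228.0, 123.0, 10.0, 22.0])]
scene oud2 [(0.71, [236.0, 142.0, 16.0, 23.0]), (0.71, [217.0, 112.0, 17.0, 25.0]), (0.69, [228.0, 123.0, 10.0, 22.0])]
top lever_knob []
top cabinet []
top door [(0.66, [227.0, 207.0, 86.0, 37.0]), (0.4, [217.0, 199.0, 74.0, 26.0])]
top burner [(0.9, [146.0, 256.0, 27.0, 24.0])]
top oud1 [(0.72, [348.0, 231.0, 23.0, 14.0]), (0.69, [366.0, 230.0, 22.0, 13.0]), (0.6, [327.0, 227.0, 14.0, 14.0])]
top oud2 [(0.72, [348.0, 231.0, 23.0, 14.0]), (0.69, [366.0, 230.0, 22.0, 13.0]), (0.6, [327.0, 227.0, 14.0, 14.0])]
```

View pics/s.png

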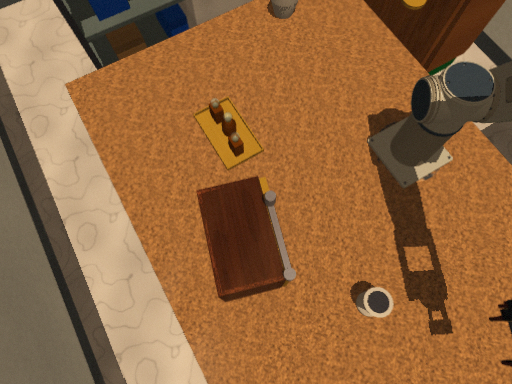

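View pics/t.png

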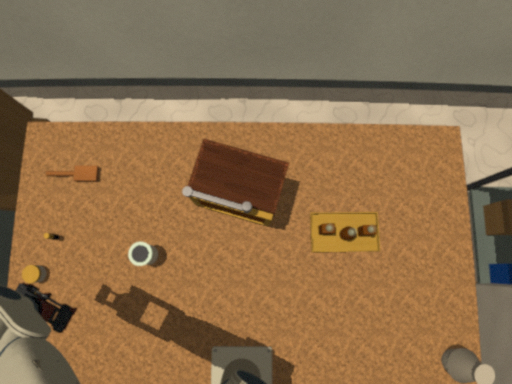

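The scene view shows the lever along the cabinet front, with the knob near (270,198) and the hinge end near (290,274). In the top view the knob is near (247,206), the hinge (187,191), the burner (141,254) and the bottles around (348,231). I'll zoom in on both views for triangulation.

Run:
```python
import cv2,numpy as np
s=cv2.imread("pics/s.png")[180:290,240:320];t=cv2.imread("pics/t.png")[170:230,175:285]
a=cv2.resize(s,None,fx=5,fy=5,interpolation=cv2.INTER_CUBIC);b=cv2.resize(t,None,fx=3.6,fy=5*.72,interpolation=cv2.INTER_CUBIC)
c=np.zeros((600,800,3),np.uint8);c[:550,:400]=a;c[:b.shape[0],402:402+b.shape[1]]=b
cv2.imwrite("pics/z.png",c)
```

```text
(no output)
```

View pics/z.png

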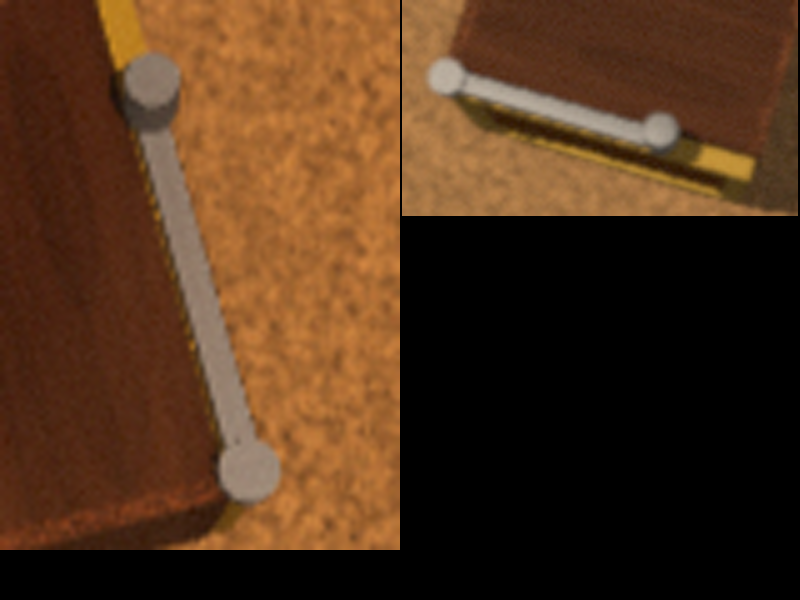

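The crop shows the knob top at about (270.4,195.2) in scene and (246.6,205.2) in top. The hinge cap is at (289.4,273.6) and (186.8,190.7).

```bash
cat > h.py <<'E'
from workcell import ctrl, optics
import numpy as np
from scipy.spatial.transform import Rotation as R
from scipy.optimize import least_squares
def proj(m,P):
    p=(m["view"]@np.append(P,1))[:3]; s=np.array([p[0],-p[1]])/-p[2]
    s=s*(1+m["k1"]*(s@s)); f=192/np.tan(np.radians(m["fov_y"])/2)
    return s*f+[m["cx"],m["cy"]]
def tri(obs):  # [(model,px)]
    r=least_squares(lambda P:np.concatenate([proj(m,P)-p for m,p in obs]),[600,0,200],x_scale=100)
    return r.x,r.fun
def wristmodel(o=None):
    o=o or ctrl.get_obs(); m=dict(optics.camera_model("wrist")); T=np.eye(4)
    T[:3,:3]=R.from_rotvec(o["orientation"]).as_matrix();T[:3,3]=o["ee_pos"]
    m["view"]=np.linalg.inv(T@np.array(m["hand_eye"]));return m
E
python3 - <<'E'
from h import *
S,T=optics.camera_model("scene"),optics.camera_model("top")
for n,a,b in(("knobtop",(270.4,195.2),(246.6,205.2)),("hinge",(289.4,273.6),(186.8,190.7))):
    print(n,[np.round(x,1) for x in tri([(S,a),(T,b)])])
# fixed height fits
K=lambda px,m,z:least_squares(lambda q:proj(m,[q[0],q[1],z])-px,[600,0]).x
print(K((270.4,195.2),S,290),K((246.6,205.2),T,290))
for z in(236,250,290):print(z,K((289.4,273.6),S,z),K((186.8,190.7),T,z))
for n,px in(("burner",(141,254)),):print(n,K(px,T,100))
for px in((327,227),(348,231),(366,230)):print(K(px,T,80))
print(R.from_rotvec(ctrl.get_obs()["orientation"]).as_matrix().round(2))
E
```

```text
knobtop [array([578.2, -17.1, 291.5]), array([-0.4, -0.2, -0.4,  0.4])]
hinge [array([633.6, 175.1, 239.4]), array([-0.1, -0. , -0.1,  0.1])]
[577.09062129 -16.55788264] [579.50797163 -18.40347075]
236 [633.02362643 175.00479354] [634.56970958 175.40369754]
250 [634.97290899 175.94129863] [631.62460805 172.78583181]
290 [640.54228775 178.61702744] [623.21003225 165.30621547]
burner [435.27371129 353.294184  ]
[ 537.02929311 -307.22218964]
[ 522.78610809 -383.61909295]
[ 526.63243094 -450.10165046]
[[-0.9   0.44  0.  ]
 [ 0.44  0.9   0.  ]
 [ 0.    0.   -1.  ]]
```

Hinge to knob comes out at 200.0 mm and the knob top at 291 mm, which both match the given sizes. Plan: tool x along world +x so the wrist camera sits above the cabinet side and sees the door, then grip the knob from above.

```bash
python3 -m jog '[[0,0,-0.2,0,0,1,1],[0,0,-0.2,0,0,1,1],[0,0,-0.2,0,0,1,1],[0,0,-0.2,0,0,1,1],[0,0,-0.2,0,0,1,1],[0,0,-0.2,0,0,1,1],[0,0,-0.2,0,0,1,1],[0,0,-0.2,0,0,1,1],[0,0,-0.2,0,0,1,1],[0,0,-0.2,0,0,1,1],[0,0,-0.2,0,0,1,1],[0,0,-0.2,0,0,1,1],[0,0,-0.2,0,0,1,1],[0,0,-0.2,0,0,1,1],[0,0,-0.2,0,0,1,1],[0,0,-0.2,0,0,1,1],[0,0,-0.2,0,0,1,1],[0,0,-0.2,0,0,1,1],[0,0,-0.2,0,0,1,1],[0,0,-0.2,0,0,1,1]]'
python3 -m jog '[[0,0.4,0,0,0,0,1],[-0.1,0.8,0,0,0,0,1],[-0.1,0.9,0,0,0,0,1],[-0.1,0.9,0,0,0,0,1],[-0.1,0.9,0,0,0,0,1],[-0.1,0.9,0,0,0,0,1],[-0.1,0.9,0,0,0,0,1],[-0.1,0.9,0,0,0,0,1],[-0.1,0.9,0,0,0,0,1],[-0.1,0.9,0,0,0,0,1],[-0.1,0.9,0,0,0,0,1],[-0.1,0.9,0,0,0,0,1],[-0.1,0.9,0,0,0,0,1],[-0.1,0.9,0,0,0,0,1],[-0.1,0.9,0,0,0,0,1],[-0.1,0.9,0,0,0,0,1],[-0.1,0.9,0,0,0,0,1],[-0.1,0.5,0,0,0,0,1],[0,0.2,0,0,0,0,1]]'
python3 -c "
from h import *
o=ctrl.get_obs();print(o['t'],o['qpos'].round(3),o['ee_pos'].round(1));print(R.from_rotvec(o['orientation']).as_matrix().round(3))"
```

```text
t: 2.7
ee_pos: [276.1, 560.6, 354.4]
orientation: [3.008, 0.906, -0.0]
ft_force: [-0.0, 0.2, -0.9]
width: 87.4
grasp_force: 0.0
t: 4.6
ee_pos: [561.9, 8.2, 353.4]
orientation: [3.006, 0.912, -0.002]
ft_force: [-0.3, 0.3, -0.4]
width: 87.8
grasp_force: 0.0
4.6 [-0.006  0.184  1.591 -0.     1.367  0.975] [561.9   8.2 353.4]
[[ 0.831  0.556 -0.001]
 [ 0.556 -0.831 -0.   ]
 [-0.001 -0.    -1.   ]]
```

```bash
python3 -m jog '[[0,0,0,0,0,1,1],[0,0,0,0,0,1,1],[0,0,0,0,0,1,1],[0,0,0,0,0,1,1],[0,0,0,0,0,1,1],[0,0,0,0,0,0.63,1],[0.2,0.3,0,0,0,0,1],[0.2,0.33,0,0,0,0,1],[0,0,0,0,0,0,1],[0,0,0,0,0,0,1]]'
python3 - <<'E'
from h import *
import cv2
o=ctrl.get_obs();im=optics.get_image("wrist");m=wristmodel(o)
print(o['t'],o['qpos'].round(3),o['ee_pos'].round(1),R.from_rotvec(o['orientation']).as_matrix().round(3).tolist())
for P in([578.2,-17.1,290],[633.6,175.1,237],[633.6-285*.277,175.1-285*.961,214]):print(proj(m,P).round(1))
cv2.imwrite("pics/w1.png",im[:,:,::-1])
for t in("door","lever_knob","lever"):print(t,[(round(d["conf"],2),np.round(d["extent"]).tolist()) for d in optics.masks_of(t,"wrist")[:3]])
E
```

```text
t: 5.6
ee_pos: [578.2, -15.1, 353.7]
orientation: [-3.141, 0.0, 0.001]
ft_force: [-0.6, -0.4, 0.6]
width: 87.8
grasp_force: 0.0
5.6 [-0.047  0.211  1.557  0.     1.374  1.524] [578.2 -15.1 353.7] [[1.0, -0.0, -0.001], [-0.0, -1.0, 0.0], [-0.001, -0.0, -1.0]]
[259.7 195.4]
[ 81.4 132.6]
[324.9 196.5]
door [(0.64, [196.0, 164.0, 262.0, 94.0])]
lever_knob [(0.56, [168.0, 162.0, 215.0, 93.0])]
lever [(0.9, [171.0, 163.0, 212.0, 90.0]), (0.48, [59.0, 226.0, 82.0, 51.0])]
```

View pics/w1.png

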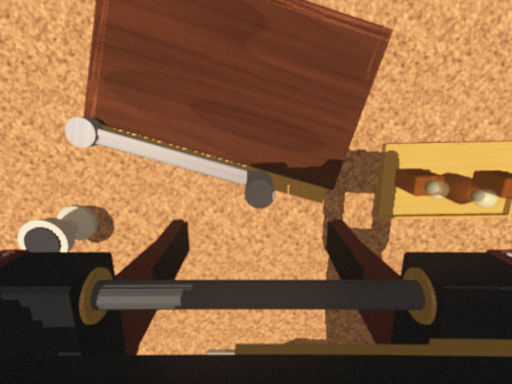

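The wrist view confirms the fix: knob top near (259,193) and hinge cap near (82,132), both within about 2 px of prediction. The door's free end is near (331,194). Descend and grip.

```bash
python3 -m jog '[[0,0.05,0.5,0,0,0,1],[0,0,0.5,0,0,0,1],[0,0,0.5,0,0,0,1],[0,0,0.5,0,0,0,1],[0,0,0.4,0,0,0,1],[0,0,0.25,0,0,0,1],[0,0,0,0,0,0,1],[0,0,0,0,0,0,0.2],[0,0,0,0,0,0,0.2],[0,0,0,0,0,0,0.1],[0,0,0,0,0,0,0],[0,0,0,0,0,0,0],[0,0,0,0,0,0,0]]'
python3 - <<'E'
from h import *
import cv2
o=ctrl.get_obs();im=optics.get_image("wrist");m=wristmodel(o)
print(o['t'],o['ee_pos'].round(1),o['ft_force'].round(2),o['moment'].round(3))
H=np.array([633.6,175.1])
for r in(0,100,200,285):print(proj(m,[*(H-r*np.array([.277,.961])),214]).round(1))
cv2.imwrite("pics/w2.png",im[:,:,::-1])
for t in("door","lever"):print(t,[(round(d["conf"],2),np.round(d["extent"]).tolist()) for d in optics.masks_of(t,"wrist")[:3]])
E
```

```text
t: 7.1
ee_pos: [578.1, -16.4, 248.2]
orientation: [3.142, -0.0, 0.0]
ft_force: [0.6, 0.4, 0.3]
width: 43.5
grasp_force: 0.0
7.1 [578.1 -16.4 248.2] [0.56 0.37 0.27] [0.007 0.151 0.054]
[ 15.  138.4]
[141.9 173. ]
[258.5 204.9]
[351.9 230.5]
door [(0.63, [178.0, 191.0, 356.0, 148.0])]
lever []
```

View pics/w2.png

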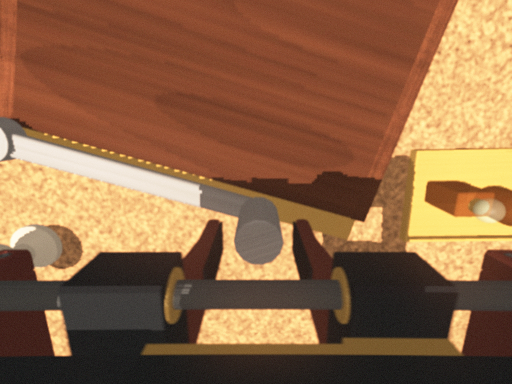

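The knob at (259,230) is centred between the fingers, which are still closing at 43 mm. I'll write the arc and simulation helper while they finish.

```bash
cat >> h.py <<'E'
H=np.array([633.6,175.1]); A0=np.arctan2(-192.2,-55.4)
def knob(psi): return H+200*np.array([np.cos(A0-psi),np.sin(A0-psi)])
def psi_of(p): return (A0-np.arctan2(p[1]-H[1],p[0]-H[0])+np.pi)%(2*np.pi)-np.pi
def rows(p0,psis):
    p=np.array(p0[:2]);out=[]
    for s in psis:
        d=knob(s)-p; u=np.round(np.array([d[0],-d[1]])/40,2); p=p+np.array([u[0],-u[1]])*40
        out.append([float(u[0]),float(u[1]),0,0,0,0,0])
    return str(out).replace(' ','')
E
python3 -m jog '[[0,0,0,0,0,0,0],[0,0,0,0,0,0,0],[0,0,0,0,0,0,0],[0,0,0,0,0,0,0]]'
python3 - <<'E'
from h import *
o=ctrl.get_obs();print(o['ee_pos'].round(1),psi_of(o['ee_pos']),o['ft_force'].round(2),o['moment'].round(3))
print(rows(o['ee_pos'],[.02,.06,.11,.16,.21,.26,.31,.36,.41,.45,.48,.5]))
E
```

```text
t: 7.65
ee_pos: [578.1, -16.6, 248.1]
orientation: [3.141, -0.0, 0.0]
ft_force: [-1.4, -2.2, 1.1]
width: 29.2
grasp_force: 30.0
[578.1 -16.6 248.1] 0.0011902439673856513 [-1.42 -2.16  1.1 ] [-0.357  0.254  0.001]
[[-0.09,-0.02,0,0,0,0,0],[-0.19,-0.06,0,0,0,0,0],[-0.24,-0.09,0,0,0,0,0],[-0.22,-0.1,0,0,0,0,0],[-0.23,-0.11,0,0,0,0,0],[-0.22,-0.13,0,0,0,0,0],[-0.21,-0.13,0,0,0,0,0],[-0.2,-0.14,0,0,0,0,0],[-0.2,-0.16,0,0,0,0,0],[-0.15,-0.13,0,0,0,0,0],[-0.11,-0.1,0,0,0,0,0],[-0.07,-0.07,0,0,0,0,0]]
```

```bash
python3 -m jog '[[-0.09,-0.02,0,0,0,0,0],[-0.19,-0.06,0,0,0,0,0],[-0.24,-0.09,0,0,0,0,0],[-0.22,-0.1,0,0,0,0,0],[-0.23,-0.11,0,0,0,0,0],[-0.22,-0.13,0,0,0,0,0],[-0.21,-0.13,0,0,0,0,0],[-0.2,-0.14,0,0,0,0,0],[-0.2,-0.16,0,0,0,0,0],[-0.15,-0.13,0,0,0,0,0],[-0.11,-0.1,0,0,0,0,0],[-0.07,-0.07,0,0,0,0,0]]'
python3 - <<'E'
from h import *
import cv2
o=ctrl.get_obs();m=wristmodel(o);im=optics.get_image("wrist")
print(o['ee_pos'].round(1),psi_of(o['ee_pos']),o['ft_force'].round(2),o['moment'].round(3))
cv2.imwrite("pics/w3raw.png",im[:,:,::-1])
c=im[:,:,::-1].copy()
for cam in("wrist","scene","top"):
    if cam!="wrist": optics.get_image(cam)
    r=optics.masks_of("door",cam);print(cam,[(round(d["conf"],2),np.round(d["extent"]).tolist()) for d in r[:3]])
    if cam=="wrist" and r: 
        cs,_=cv2.findContours(r[0]["pixels"].astype(np.uint8),0,2);cv2.drawContours(c,cs,-1,(255,0,0),1)
for n in (-10,10):
    a=A0;d=np.array([np.cos(a),np.sin(a)]);nn=np.array([d[1],-d[0]])
    for r in(0,100,200,285):
        p=proj(m,[*(H+r*d+n*nn),214]);cv2.circle(c,tuple(int(v) for v in p.round()),2,(0,255,0),-1)
cv2.imwrite("pics/w3.png",c)
E
```

```text
t: 8.85
ee_pos: [492.8, 33.7, 248.1]
orientation: [-3.141, -0.0, -0.001]
ft_force: [3.7, 2.0, -2.6]
width: 29.4
grasp_force: 30.0
[492.8  33.7 248.1] 0.5026580468150392 [ 3.72  1.99 -2.58] [ 0.608 -0.507  0.065]
wrist [(0.89, [218.0, 133.0, 431.0, 267.0])]
scene [(0.8, [285.0, 231.0, 53.0, 104.0]), (0.58, [295.0, 242.0, 20.0, 84.0])]
top [(0.86, [228.0, 206.0, 91.0, 39.0])]
```

View pics/w3.png

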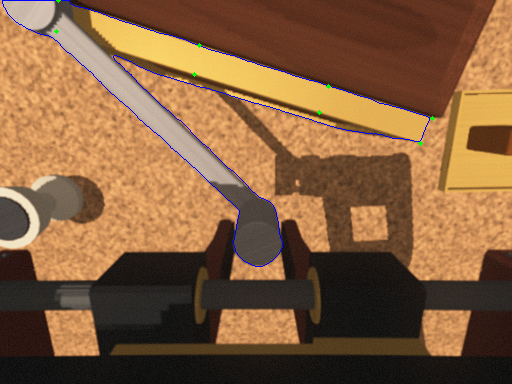

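The door mask is accurate and my projection (green dots) lies right on the door's top edges, running from (58,0) to (432,118). Next is the estimator and controller.

```bash
python3 -m jog '[[-0.05,-0.04,0,0,0,0,0],[-0.14,-0.14,0,0,0,0,0],[-0.16,-0.19,0,0,0,0,0],[-0.15,-0.2,0,0,0,0,0],[-0.15,-0.2,0,0,0,0,0],[-0.13,-0.21,0,0,0,0,0],[-0.1,-0.17,0,0,0,0,0],[-0.09,-0.18,0,0,0,0,0],[-0.07,-0.14,0,0,0,0,0]]' | tail -3; python3 ctl.py 10 open 7
```

```text
ft_force: [6.9, 1.4, -5.5]
width: 29.0
grasp_force: 30.0
score 501 t=10.25 psi=0.860 theta_meas=0.002500000000000051 est=0.003 w=0.000 I=0.110 b=0.000 F=[ 6.9  1.4 -5.5]
pred end th,w: 0.024 0.058 ref 0.021 psi [0.94 0.96 0.96 0.96 0.97 0.97 0.98 0.98 0.98 0.98]
[[-0.16,-0.37,0,0,0,0,0],[-0.03,-0.07,0,0,0,0,0],[-0.01,-0.02,0,0,0,0,0],[-0.0,-0.02,0,0,0,0,0],[-0.01,-0.02,0,0,0,0,0],[-0.01,-0.02,0,0,0,0,0],[-0.0,-0.01,0,0,0,0,0],[-0.01,-0.02,0,0,0,0,0],[0.0,-0.01,0,0,0,0,0],[-0.0,-0.01,0,0,0,0,0]]
```

```bash
python3 -m jog '[[-0.16,-0.37,0,0,0,0,0],[-0.03,-0.07,0,0,0,0,0],[-0.01,-0.02,0,0,0,0,0],[0,-0.02,0,0,0,0,0],[-0.01,-0.02,0,0,0,0,0],[-0.01,-0.02,0,0,0,0,0],[0,-0.01,0,0,0,0,0],[-0.01,-0.02,0,0,0,0,0],[0,-0.01,0,0,0,0,0],[0,-0.01,0,0,0,0,0]]' | tail -3; python3 ctl.py 8 open 7
```

```text
ft_force: [6.6, 0.3, -5.8]
width: 29.1
grasp_force: 30.0
score 234 resid [ 0.    -0.003 -0.001]
t=11.35 psi=0.980 theta_meas=0.024999999999999994 est=0.031 w=0.069 I=0.110 b=0.001 F=[ 6.6  0.3 -5.8]
pred end th,w: 0.115 0.14 ref 0.102 psi [0.98 0.99 0.99 0.99 0.99 0.99 0.99 0.99]
[[-0.02,-0.02,0,0,0,0,0],[0.0,-0.01,0,0,0,0,0],[-0.0,-0.0,0,0,0,0,0],[-0.0,-0.01,0,0,0,0,0],[-0.0,0.0,0,0,0,0,0],[-0.0,0.0,0,0,0,0,0],[-0.0,0.0,0,0,0,0,0],[-0.0,0.01,0,0,0,0,0]]
```

Estimator and model agree well.

```bash
python3 -m jog '[[-0.02,-0.02,0,0,0,0,0],[0,-0.01,0,0,0,0,0],[0,0,0,0,0,0,0],[0,-0.01,0,0,0,0,0],[0,0,0,0,0,0,0],[0,0,0,0,0,0,0],[0,0,0,0,0,0,0],[0,0.01,0,0,0,0,0]]' | tail -3; python3 ctl.py 8 open 7
```

```text
ft_force: [8.1, 1.0, -7.7]
width: 29.7
grasp_force: 30.0
score 540 resid [ 0.    -0.003 -0.001  0.   ]
t=12.25 psi=0.987 theta_meas=0.11500000000000005 est=0.130 w=0.149 I=0.110 b=0.001 F=[ 8.1  1.  -7.7]
pred end th,w: 0.271 0.199 ref 0.251 psi [0.98 0.98 0.98 0.98 0.97 0.97 0.96 0.96]
[[-0.01,0.01,0,0,0,0,0],[0.01,0.01,0,0,0,0,0],[0.0,0.02,0,0,0,0,0],[0.01,0.01,0,0,0,0,0],[0.0,0.02,0,0,0,0,0],[0.01,0.02,0,0,0,0,0],[0.0,0.02,0,0,0,0,0],[0.01,0.02,0,0,0,0,0]]
```

```bash
python3 -m jog '[[-0.01,0.01,0,0,0,0,0],[0.01,0.01,0,0,0,0,0],[0,0.02,0,0,0,0,0],[0.01,0.01,0,0,0,0,0],[0,0.02,0,0,0,0,0],[0.01,0.02,0,0,0,0,0],[0,0.02,0,0,0,0,0],[0.01,0.02,0,0,0,0,0]]' | tail -3; python3 ctl.py 8 open 7
```

```text
ft_force: [10.1, 2.5, -8.7]
width: 29.0
grasp_force: 30.0
score 543 resid [ 0.    -0.003 -0.001  0.    -0.   ]
t=13.15 psi=0.960 theta_meas=0.2725000000000001 est=0.293 w=0.206 I=0.110 b=0.001 F=[10.1  2.5 -8.7]
pred end th,w: 0.461 0.209 ref 0.436 psi [0.95 0.94 0.93 0.93 0.92 0.91 0.9  0.9 ]
[[0.02,0.07,0,0,0,0,0],[0.01,0.03,0,0,0,0,0],[0.01,0.03,0,0,0,0,0],[0.01,0.03,0,0,0,0,0],[0.01,0.04,0,0,0,0,0],[0.02,0.03,0,0,0,0,0],[0.01,0.04,0,0,0,0,0],[0.02,0.04,0,0,0,0,0]]
```

```bash
python3 -m jog '[[0.02,0.07,0,0,0,0,0],[0.01,0.03,0,0,0,0,0],[0.01,0.03,0,0,0,0,0],[0.01,0.03,0,0,0,0,0],[0.01,0.04,0,0,0,0,0],[0.02,0.03,0,0,0,0,0],[0.01,0.04,0,0,0,0,0],[0.02,0.04,0,0,0,0,0]]' | tail -3; python3 ctl.py 8 open 7
```

```text
ft_force: [10.0, 3.9, -9.2]
width: 29.1
grasp_force: 30.0
score 261 resid [-0.  0.  0. -0.  0.]
t=14.05 psi=0.895 theta_meas=0.46250000000000013 est=0.484 w=0.212 I=0.110 b=0.001 F=[10.   3.9 -9.2]
pred end th,w: 0.636 0.164 ref 0.61 psi [0.87 0.87 0.86 0.85 0.84 0.83 0.83 0.82]
[[0.04,0.11,0,0,0,0,0],[0.01,0.03,0,0,0,0,0],[0.02,0.04,0,0,0,0,0],[0.02,0.03,0,0,0,0,0],[0.01,0.04,0,0,0,0,0],[0.02,0.04,0,0,0,0,0],[0.02,0.03,0,0,0,0,0],[0.02,0.03,0,0,0,0,0]]
```

```bash
python3 -m jog '[[0.04,0.11,0,0,0,0,0],[0.01,0.03,0,0,0,0,0],[0.02,0.04,0,0,0,0,0],[0.02,0.03,0,0,0,0,0],[0.01,0.04,0,0,0,0,0],[0.02,0.04,0,0,0,0,0],[0.02,0.03,0,0,0,0,0],[0.02,0.03,0,0,0,0,0]]' | tail -3; python3 ctl.py 8 open 7
```

```text
ft_force: [9.1, 4.1, -9.0]
width: 29.4
grasp_force: 30.0
score 362 resid [-0.001  0.002  0.    -0.003  0.001]
t=14.95 psi=0.819 theta_meas=0.6224999999999993 est=0.639 w=0.145 I=0.109 b=0.000 F=[ 9.1  4.1 -9. ]
pred end th,w: 0.734 0.089 ref 0.731 psi [0.82 0.82 0.81 0.8  0.79 0.79 0.78 0.77]
[[-0.02,-0.02,0,0,0,0,0],[0.02,0.04,0,0,0,0,0],[0.02,0.04,0,0,0,0,0],[0.02,0.03,0,0,0,0,0],[0.02,0.04,0,0,0,0,0],[0.01,0.02,0,0,0,0,0],[0.02,0.03,0,0,0,0,0],[0.01,0.02,0,0,0,0,0]]
```

```bash
python3 -m jog '[[-0.02,-0.02,0,0,0,0,0],[0.02,0.04,0,0,0,0,0],[0.02,0.04,0,0,0,0,0],[0.02,0.03,0,0,0,0,0],[0.02,0.04,0,0,0,0,0],[0.01,0.02,0,0,0,0,0],[0.02,0.03,0,0,0,0,0],[0.01,0.02,0,0,0,0,0]]' | tail -3; python3 ctl.py 8 open 7
```

```text
ft_force: [11.2, 6.1, -9.2]
width: 29.5
grasp_force: 30.0
score 80 resid [-0.001  0.003 -0.001 -0.004  0.002]
t=15.85 psi=0.775 theta_meas=0.7099999999999991 est=0.717 w=0.050 I=0.108 b=-0.002 F=[11.2  6.1 -9.2]
pred end th,w: 0.751 0.027 ref 0.781 psi [0.81 0.81 0.8  0.79 0.79 0.79 0.78 0.78]
[[-0.1,-0.17,0,0,0,0,0],[0.02,0.04,0,0,0,0,0],[0.02,0.03,0,0,0,0,0],[0.01,0.02,0,0,0,0,0],[0.01,0.02,0,0,0,0,0],[0.01,0.01,0,0,0,0,0],[0.0,0.01,0,0,0,0,0],[0.01,0.01,0,0,0,0,0]]
```

```bash
python3 -m jog '[[-0.1,-0.17,0,0,0,0,0],[0.02,0.04,0,0,0,0,0],[0.02,0.03,0,0,0,0,0],[0.01,0.02,0,0,0,0,0],[0.01,0.02,0,0,0,0,0],[0.01,0.01,0,0,0,0,0],[0,0.01,0,0,0,0,0],[0.01,0.01,0,0,0,0,0]]' | tail -3; python3 ctl.py 8 hold
python3 - <<'E'
from h import *
import cv2
from scipy.spatial.transform import Rotation as R
o=ctrl.get_obs();m=wristmodel(o);c=optics.get_image("wrist")[:,:,::-1].copy()
for t,col in((.70,(0,0,255)),(.75,(0,255,0)),(.80,(255,0,0))):
    d=np.array([np.cos(A0-t),np.sin(A0-t)]);nn=np.array([d[1],-d[0]])
    for r in(100,150,200,250,285):
      for s in(-10,10): cv2.circle(c,tuple(int(v) for v in proj(m,[*(H+r*d+s*nn),214]).round()),1,col,-1)
cv2.imwrite("pics/w5.png",c)
E
```

```text
ft_force: [10.8, 6.3, -8.8]
width: 29.5
grasp_force: 30.0
score 151 resid [ 0.     0.001 -0.002 -0.001  0.001]
t=16.75 psi=0.783 theta_meas=0.7337499999999995 est=0.734 w=-0.003 I=0.107 b=-0.004 F=[10.8  6.3 -8.8]
pred end th,w: 0.745 0.021 ref 0.785 psi [0.83 0.83 0.82 0.82 0.81 0.81 0.81 0.81]
[[-0.12,-0.22,0,0,0,0,0],[0.01,0.02,0,0,0,0,0],[0.01,0.03,0,0,0,0,0],[0.01,0.01,0,0,0,0,0],[0.01,0.02,0,0,0,0,0],[0.01,0.01,0,0,0,0,0],[0.0,0.02,0,0,0,0,0],[0.01,0.01,0,0,0,0,0]]
```

View pics/w5.png

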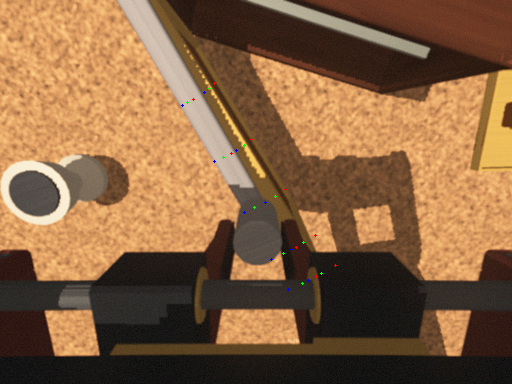

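The gold top edge of the door, with its bright stripe through (243,146), lies on the overlay for about 0.74. This confirms the estimate. Continue holding.

```bash
python3 -m jog '[[-0.12,-0.22,0,0,0,0,0],[0.01,0.02,0,0,0,0,0],[0.01,0.03,0,0,0,0,0],[0.01,0.01,0,0,0,0,0],[0.01,0.02,0,0,0,0,0],[0.01,0.01,0,0,0,0,0],[0,0.02,0,0,0,0,0],[0.01,0.01,0,0,0,0,0]]' | tail -3; python3 ctl.py 8 hold
```

```text
ft_force: [11.6, 5.8, -10.2]
width: 29.4
grasp_force: 30.0
score 69 resid [ 0.001 -0.003 -0.001  0.004 -0.001]
t=17.70 psi=0.806 theta_meas=0.7562499999999994 est=0.758 w=0.029 I=0.106 b=-0.005 F=[ 11.6   5.8 -10.2]
pred end th,w: 0.774 0.012 ref 0.785 psi [0.79 0.79 0.79 0.79 0.79 0.79 0.79 0.79]
[[0.04,0.08,0,0,0,0,0],[-0.0,-0.0,0,0,0,0,0],[-0.0,-0.0,0,0,0,0,0],[-0.01,-0.0,0,0,0,0,0],[0.0,-0.0,0,0,0,0,0],[0.0,-0.0,0,0,0,0,0],[0.0,-0.01,0,0,0,0,0],[0.0,0.0,0,0,0,0,0]]
```

```bash
python3 -m jog '[[0.04,0.08,0,0,0,0,0],[0,0,0,0,0,0,0],[0,0,0,0,0,0,0],[-0.01,0,0,0,0,0,0],[0,0,0,0,0,0,0],[0,0,0,0,0,0,0],[0,-0.01,0,0,0,0,0],[0,0,0,0,0,0,0]]' | tail -3; python3 ctl.py 8 hold
```

```text
ft_force: [12.6, 6.9, -11.2]
width: 29.2
grasp_force: 30.0
score 82 resid [ 0.001 -0.003  0.002  0.002 -0.001]
t=18.60 psi=0.791 theta_meas=0.7912499999999995 est=0.793 w=0.034 I=0.106 b=-0.003 F=[ 12.6   6.9 -11.2]
pred end th,w: 0.802 -0.003 ref 0.785 psi [0.75 0.76 0.76 0.77 0.77 0.77 0.77 0.78]
[[0.09,0.16,0,0,0,0,0],[-0.01,-0.02,0,0,0,0,0],[-0.01,-0.01,0,0,0,0,0],[-0.01,-0.02,0,0,0,0,0],[-0.01,-0.01,0,0,0,0,0],[-0.01,-0.01,0,0,0,0,0],[-0.0,-0.01,0,0,0,0,0],[-0.01,-0.01,0,0,0,0,0]]
```

```bash
python3 -m jog '[[0.09,0.16,0,0,0,0,0],[-0.01,-0.02,0,0,0,0,0],[-0.01,-0.01,0,0,0,0,0],[-0.01,-0.02,0,0,0,0,0],[-0.01,-0.01,0,0,0,0,0],[-0.01,-0.01,0,0,0,0,0],[0,-0.01,0,0,0,0,0],[-0.01,-0.01,0,0,0,0,0]]' | tail -3; python3 ctl.py 8 hold
```

```text
ft_force: [14.2, 7.8, -12.5]
width: 29.4
grasp_force: 30.0
score 146 resid [-0.001  0.002  0.001 -0.003  0.001]
t=19.50 psi=0.776 theta_meas=0.8012499999999992 est=0.802 w=-0.001 I=0.106 b=-0.002 F=[ 14.2   7.8 -12.5]
pred end th,w: 0.798 -0.007 ref 0.785 psi [0.77 0.78 0.78 0.78 0.78 0.78 0.78 0.78]
[[0.0,0.01,0,0,0,0,0],[-0.0,-0.01,0,0,0,0,0],[-0.01,-0.01,0,0,0,0,0],[0.0,-0.0,0,0,0,0,0],[-0.0,-0.01,0,0,0,0,0],[-0.0,0.0,0,0,0,0,0],[-0.01,-0.0,0,0,0,0,0],[0.0,-0.01,0,0,0,0,0]]
```

```bash
python3 -m jog '[[0,0.01,0,0,0,0,0],[0,-0.01,0,0,0,0,0],[-0.01,-0.01,0,0,0,0,0],[0,0,0,0,0,0,0],[0,-0.01,0,0,0,0,0],[0,0,0,0,0,0,0],[-0.01,0,0,0,0,0,0],[0,-0.01,0,0,0,0,0]]' | tail -3; python3 ctl.py 8 hold; python3 -c "
from h import *
o=ctrl.get_obs();print(o['ee_pos'],np.linalg.norm(o['ee_pos'][:2]-H),o['moment'])"
```

```text
ft_force: [13.9, 8.4, -11.3]
width: 28.9
grasp_force: 30.0
score 118 resid [-0.     0.001 -0.002  0.002 -0.001]
t=20.40 psi=0.783 theta_meas=0.8024999999999992 est=0.802 w=-0.002 I=0.106 b=-0.002 F=[ 13.9   8.4 -11.3]
pred end th,w: 0.797 -0.007 ref 0.785 psi [0.78 0.78 0.78 0.78 0.78 0.78 0.78 0.78]
[[0.02,0.03,0,0,0,0,0],[-0.01,-0.0,0,0,0,0,0],[-0.0,-0.01,0,0,0,0,0],[-0.0,-0.0,0,0,0,0,0],[-0.01,-0.01,0,0,0,0,0],[0.0,-0.0,0,0,0,0,0],[0.0,-0.0,0,0,0,0,0],[-0.0,-0.01,0,0,0,0,0]]
[458.86642919  78.011572   248.21450151] 199.89493144777256 [ 1.47970043 -2.33880896  0.03128975]
```

```bash
sed -i 's/H+200\*np/H+199.4*np/' h.py; python3 -m jog '[[0.03,0.03,0,0,0,0,0],[-0.01,0,0,0,0,0,0],[0,-0.01,0,0,0,0,0],[0,0,0,0,0,0,0],[-0.01,-0.01,0,0,0,0,0],[0,0,0,0,0,0,0],[0,0,0,0,0,0,0],[0,-0.01,0,0,0,0,0]]' | tail -3; python3 ctl.py 8 hold
```

```text
ft_force: [13.1, 7.6, -11.2]
width: 29.2
grasp_force: 30.0
score 174 resid [ 0.001 -0.002  0.002 -0.    -0.   ]
t=21.30 psi=0.782 theta_meas=0.7999999999999993 est=0.799 w=-0.003 I=0.106 b=-0.002 F=[ 13.1   7.6 -11.2]
pred end th,w: 0.795 -0.006 ref 0.785 psi [0.78 0.78 0.78 0.78 0.78 0.78 0.78 0.78]
[[0.02,0.01,0,0,0,0,0],[-0.0,-0.0,0,0,0,0,0],[-0.0,-0.01,0,0,0,0,0],[-0.01,0.0,0,0,0,0,0],[0.0,-0.0,0,0,0,0,0],[0.0,-0.01,0,0,0,0,0],[-0.0,0.0,0,0,0,0,0],[-0.0,0.0,0,0,0,0,0]]
```

Very steady. One more hold step for margin, then begin closing.

```bash
python3 -m jog '[[0.02,0.01,0,0,0,0,0],[0,0,0,0,0,0,0],[0,-0.01,0,0,0,0,0],[-0.01,0,0,0,0,0,0],[0,0,0,0,0,0,0],[0,-0.01,0,0,0,0,0],[0,0,0,0,0,0,0],[0,0,0,0,0,0,0]]' | tail -3; python3 ctl.py 8 close 8
```

```text
ft_force: [11.8, 6.1, -9.7]
width: 29.6
grasp_force: 30.0
score 104 resid [-0.     0.002 -0.001  0.    -0.   ]
t=22.20 psi=0.783 theta_meas=0.7999999999999993 est=0.800 w=0.002 I=0.106 b=-0.001 F=[11.8  6.1 -9.7]
pred end th,w: 0.792 -0.029 ref 0.793 psi [0.78 0.77 0.77 0.77 0.76 0.76 0.76 0.76]
[[0.03,0.03,0,0,0,0,0],[0.01,0.01,0,0,0,0,0],[0.0,0.02,0,0,0,0,0],[0.01,0.01,0,0,0,0,0],[0.01,0.01,0,0,0,0,0],[0.0,0.01,0,0,0,0,0],[0.01,0.01,0,0,0,0,0],[0.0,0.0,0,0,0,0,0]]
```

```bash
python3 -m jog '[[0.03,0.03,0,0,0,0,0],[0.01,0.01,0,0,0,0,0],[0,0.02,0,0,0,0,0],[0.01,0.01,0,0,0,0,0],[0.01,0.01,0,0,0,0,0],[0,0.01,0,0,0,0,0],[0.01,0.01,0,0,0,0,0],[0,0,0,0,0,0,0]]' | tail -3; python3 ctl.py 8 close 8
```

```text
ft_force: [9.9, 5.1, -8.7]
width: 29.3
grasp_force: 30.0
score 139 resid [ 0.    -0.001  0.001  0.001 -0.001]
t=23.10 psi=0.759 theta_meas=0.7962499999999993 est=0.793 w=-0.029 I=0.106 b=-0.000 F=[ 9.9  5.1 -8.7]
pred end th,w: 0.743 -0.094 ref 0.746 psi [0.75 0.75 0.75 0.75 0.75 0.76 0.76 0.76]
[[0.04,0.04,0,0,0,0,0],[-0.01,-0.0,0,0,0,0,0],[0.0,-0.01,0,0,0,0,0],[-0.0,-0.0,0,0,0,0,0],[-0.01,-0.01,0,0,0,0,0],[-0.0,-0.01,0,0,0,0,0],[-0.01,-0.01,0,0,0,0,0],[-0.01,-0.01,0,0,0,0,0]]
```

```bash
python3 -m jog '[[0.04,0.04,0,0,0,0,0],[-0.01,0,0,0,0,0,0],[0,-0.01,0,0,0,0,0],[0,0,0,0,0,0,0],[-0.01,-0.01,0,0,0,0,0],[0,-0.01,0,0,0,0,0],[-0.01,-0.01,0,0,0,0,0],[-0.01,-0.01,0,0,0,0,0]]' | tail -3; python3 ctl.py 7 close 8
```

```text
ft_force: [9.1, 5.2, -8.6]
width: 28.9
grasp_force: 30.0
score 100 resid [-0.     0.001  0.001 -0.001  0.   ]
t=24.00 psi=0.761 theta_meas=0.7424999999999993 est=0.733 w=-0.101 I=0.106 b=-0.000 F=[ 9.1  5.2 -8.6]
pred end th,w: 0.645 -0.149 ref 0.656 psi [0.77 0.77 0.77 0.78 0.78 0.79 0.79]
[[-0.01,-0.03,0,0,0,0,0],[-0.01,-0.02,0,0,0,0,0],[-0.01,-0.01,0,0,0,0,0],[-0.01,-0.02,0,0,0,0,0],[-0.01,-0.03,0,0,0,0,0],[-0.01,-0.02,0,0,0,0,0],[-0.01,-0.02,0,0,0,0,0]]
```

```bash
python3 -m jog '[[-0.01,-0.03,0,0,0,0,0],[-0.01,-0.02,0,0,0,0,0],[-0.01,-0.01,0,0,0,0,0],[-0.01,-0.02,0,0,0,0,0],[-0.01,-0.03,0,0,0,0,0],[-0.01,-0.02,0,0,0,0,0],[-0.01,-0.02,0,0,0,0,0]]' | tail -3; python3 ctl.py 7 close 8
```

```text
ft_force: [7.0, 4.3, -6.6]
width: 29.0
grasp_force: 30.0
score 113 resid [-0.     0.001 -0.001  0.001 -0.   ]
t=24.80 psi=0.794 theta_meas=0.6449999999999991 est=0.630 w=-0.156 I=0.106 b=0.000 F=[ 7.   4.3 -6.6]
pred end th,w: 0.51 -0.183 ref 0.529 psi [0.81 0.81 0.82 0.83 0.83 0.84 0.85]
[[-0.03,-0.06,0,0,0,0,0],[-0.01,-0.03,0,0,0,0,0],[-0.01,-0.03,0,0,0,0,0],[-0.02,-0.02,0,0,0,0,0],[-0.01,-0.03,0,0,0,0,0],[-0.02,-0.03,0,0,0,0,0],[-0.01,-0.03,0,0,0,0,0]]
```

```bash
python3 -m jog '[[-0.03,-0.06,0,0,0,0,0],[-0.01,-0.03,0,0,0,0,0],[-0.01,-0.03,0,0,0,0,0],[-0.02,-0.02,0,0,0,0,0],[-0.01,-0.03,0,0,0,0,0],[-0.02,-0.03,0,0,0,0,0],[-0.01,-0.03,0,0,0,0,0]]' | tail -3; python3 ctl.py 7 close 8
```

```text
ft_force: [7.2, 2.6, -6.3]
width: 29.6
grasp_force: 30.0
score 273 resid [ 0.    -0.    -0.002  0.001  0.002 -0.001]
t=25.60 psi=0.844 theta_meas=0.5175000000000002 est=0.498 w=-0.180 I=0.106 b=0.001 F=[ 7.2  2.6 -6.3]
pred end th,w: 0.366 -0.191 ref 0.381 psi [0.85 0.86 0.86 0.87 0.88 0.89 0.89]
[[-0.0,-0.02,0,0,0,0,0],[-0.02,-0.04,0,0,0,0,0],[-0.02,-0.03,0,0,0,0,0],[-0.01,-0.04,0,0,0,0,0],[-0.02,-0.03,0,0,0,0,0],[-0.01,-0.03,0,0,0,0,0],[-0.02,-0.03,0,0,0,0,0]]
```

```bash
python3 -m jog '[[0,-0.02,0,0,0,0,0],[-0.02,-0.04,0,0,0,0,0],[-0.02,-0.03,0,0,0,0,0],[-0.01,-0.04,0,0,0,0,0],[-0.02,-0.03,0,0,0,0,0],[-0.01,-0.03,0,0,0,0,0],[-0.02,-0.03,0,0,0,0,0]]' | tail -3; python3 ctl.py 7 close 8
```

```text
ft_force: [9.1, 2.9, -6.9]
width: 28.8
grasp_force: 30.0
score 652 resid [ 0.001 -0.003 -0.001  0.002  0.002 -0.002]
t=26.40 psi=0.892 theta_meas=0.37750000000000017 est=0.358 w=-0.181 I=0.106 b=0.001 F=[ 9.1  2.9 -6.9]
pred end th,w: 0.232 -0.172 ref 0.237 psi [0.89 0.9  0.91 0.91 0.92 0.93 0.93]
[[0.01,0.0,0,0,0,0,0],[-0.02,-0.03,0,0,0,0,0],[-0.01,-0.04,0,0,0,0,0],[-0.02,-0.03,0,0,0,0,0],[-0.01,-0.03,0,0,0,0,0],[-0.01,-0.03,0,0,0,0,0],[-0.01,-0.03,0,0,0,0,0]]
```

```bash
python3 -m jog '[[0.01,0,0,0,0,0,0],[-0.02,-0.03,0,0,0,0,0],[-0.01,-0.04,0,0,0,0,0],[-0.02,-0.03,0,0,0,0,0],[-0.01,-0.03,0,0,0,0,0],[-0.01,-0.03,0,0,0,0,0],[-0.01,-0.03,0,0,0,0,0]]' | tail -3; python3 ctl.py 7 close 8
```

```text
ft_force: [6.9, 1.8, -5.9]
width: 29.2
grasp_force: 30.0
score 540 resid [ 0.001 -0.002 -0.     0.001  0.003 -0.002]
t=27.20 psi=0.932 theta_meas=0.2475000000000001 est=0.230 w=-0.152 I=0.106 b=0.003 F=[ 6.9  1.8 -5.9]
pred end th,w: 0.129 -0.131 ref 0.118 psi [0.92 0.92 0.93 0.94 0.94 0.95 0.95]
[[0.03,0.07,0,0,0,0,0],[-0.01,-0.04,0,0,0,0,0],[-0.01,-0.03,0,0,0,0,0],[-0.02,-0.03,0,0,0,0,0],[-0.0,-0.02,0,0,0,0,0],[-0.01,-0.02,0,0,0,0,0],[-0.01,-0.02,0,0,0,0,0]]
```

```bash
python3 -m jog '[[0.03,0.07,0,0,0,0,0],[-0.01,-0.04,0,0,0,0,0],[-0.01,-0.03,0,0,0,0,0],[-0.02,-0.03,0,0,0,0,0],[0,-0.02,0,0,0,0,0],[-0.01,-0.02,0,0,0,0,0],[-0.01,-0.02,0,0,0,0,0]]' | tail -3; python3 ctl.py 7 close 8
```

```text
ft_force: [6.3, 1.8, -4.9]
width: 29.1
grasp_force: 30.0
score 509 resid [-0.    -0.     0.001  0.002 -0.002  0.001]
t=28.00 psi=0.950 theta_meas=0.13000000000000006 est=0.118 w=-0.121 I=0.106 b=0.004 F=[ 6.3  1.8 -4.9]
pred end th,w: 0.05 -0.073 ref 0.039 psi [0.95 0.96 0.96 0.96 0.96 0.96 0.96]
[[0.0,-0.01,0,0,0,0,0],[-0.0,-0.01,0,0,0,0,0],[-0.01,-0.01,0,0,0,0,0],[-0.0,-0.01,0,0,0,0,0],[-0.0,-0.01,0,0,0,0,0],[-0.0,-0.01,0,0,0,0,0],[-0.01,0.0,0,0,0,0,0]]
```

```bash
python3 -m jog '[[0,-0.01,0,0,0,0,0],[0,-0.01,0,0,0,0,0],[-0.01,-0.01,0,0,0,0,0],[0,-0.01,0,0,0,0,0],[0,-0.01,0,0,0,0,0],[0,-0.01,0,0,0,0,0],[-0.01,0,0,0,0,0,0]]' | tail -3; python3 ctl.py 7 close 8
```

```text
ft_force: [7.4, 0.3, -6.1]
width: 29.3
grasp_force: 30.0
score 269 resid [-0.     0.     0.002 -0.002  0.001 -0.   ]
t=28.80 psi=0.963 theta_meas=0.05250000000000001 est=0.046 w=-0.063 I=0.106 b=0.005 F=[ 7.4  0.3 -6.1]
pred end th,w: 0.017 -0.022 ref 0.005 psi [0.96 0.96 0.96 0.96 0.96 0.96 0.96]
[[0.01,0.02,0,0,0,0,0],[0.0,-0.0,0,0,0,0,0],[0.0,-0.0,0,0,0,0,0],[0.0,-0.0,0,0,0,0,0],[0.0,0.0,0,0,0,0,0],[0.0,0.01,0,0,0,0,0],[0.01,0.0,0,0,0,0,0]]
```

```bash
python3 -m jog '[[0.01,0.02,0,0,0,0,0],[0,0,0,0,0,0,0],[0,0,0,0,0,0,0],[0,0,0,0,0,0,0],[0,0,0,0,0,0,0],[0,0.01,0,0,0,0,0],[0.01,0,0,0,0,0,0]]' | tail -3; python3 ctl.py 7 close 8
```

```text
ft_force: [4.7, 0.6, -3.6]
width: 29.2
grasp_force: 30.0
score 365 resid [-0.     0.001 -0.002  0.001 -0.    -0.   ]
t=29.60 psi=0.956 theta_meas=0.017499999999999995 est=0.016 w=-0.016 I=0.106 b=0.005 F=[ 4.7  0.6 -3.6]
pred end th,w: 0.01 -0.005 ref 0.0 psi [0.95 0.95 0.95 0.94 0.94 0.94 0.94]
[[0.01,0.03,0,0,0,0,0],[0.0,0.01,0,0,0,0,0],[0.01,0.01,0,0,0,0,0],[0.0,0.01,0,0,0,0,0],[0.01,0.01,0,0,0,0,0],[0.0,0.02,0,0,0,0,0],[0.0,-0.0,0,0,0,0,0]]
```

```bash
python3 -m jog '[[0.01,0.03,0,0,0,0,0],[0,0.01,0,0,0,0,0],[0.01,0.01,0,0,0,0,0],[0,0.01,0,0,0,0,0],[0.01,0.02,0,0,0,0,0],[0.01,0.03,0,0,0,0,0],[0.01,0.03,0,0,0,0,0],[0.01,0.03,0,0,0,0,0],[0.01,0.03,0,0,0,0,0],[0,0,0,0,0,0,0],[0,0,0,0,0,0,0],[0,0,0,0,0,0,0]]' | tail -3; python3 ctl.py 0 wait
python3 - <<'E'
from h import *
o=ctrl.get_obs();p=psi_of(o['ee_pos']);q=np.linspace(p,0,37)[1:]
q=np.r_[p-.01,p-.03,np.linspace(p-.06,.04,18),.02,.01,0]
print(rows(o['ee_pos'],q))
E
```

```text
ft_force: [6.4, 0.5, -5.0]
width: 29.1
grasp_force: 30.0
score 550 resid [-0.001  0.002 -0.    -0.001  0.   ]
t=30.90 psi=0.914 theta_meas=0.002500000000000051 est=0.000 w=-0.028 I=0.106 b=0.006 F=[ 6.4  0.5 -5. ]
[[0.02,0.04,0,0,0,0,0],[0.04,0.1,0,0,0,0,0],[0.06,0.13,0,0,0,0,0],[0.11,0.22,0,0,0,0,0],[0.11,0.21,0,0,0,0,0],[0.13,0.2,0,0,0,0,0],[0.14,0.19,0,0,0,0,0],[0.14,0.19,0,0,0,0,0],[0.15,0.19,0,0,0,0,0],[0.17,0.17,0,0,0,0,0],[0.17,0.17,0,0,0,0,0],[0.17,0.16,0,0,0,0,0],[0.19,0.15,0,0,0,0,0],[0.19,0.14,0,0,0,0,0],[0.2,0.13,0,0,0,0,0],[0.21,0.12,0,0,0,0,0],[0.21,0.11,0,0,0,0,0],[0.21,0.1,0,0,0,0,0],[0.22,0.1,0,0,0,0,0],[0.23,0.08,0,0,0,0,0],[0.09,0.03,0,0,0,0,0],[0.05,0.01,0,0,0,0,0],[0.05,0.02,0,0,0,0,0]]
```

The door is shut (0.0025 rad, the same reading as at the start). Bring the lever back over it.

```bash
python3 -m jog '[[0.02,0.04,0,0,0,0,0],[0.04,0.1,0,0,0,0,0],[0.06,0.13,0,0,0,0,0],[0.11,0.22,0,0,0,0,0],[0.11,0.21,0,0,0,0,0],[0.13,0.2,0,0,0,0,0],[0.14,0.19,0,0,0,0,0],[0.14,0.19,0,0,0,0,0],[0.15,0.19,0,0,0,0,0],[0.17,0.17,0,0,0,0,0],[0.17,0.17,0,0,0,0,0],[0.17,0.16,0,0,0,0,0],[0.19,0.15,0,0,0,0,0],[0.19,0.14,0,0,0,0,0],[0.2,0.13,0,0,0,0,0],[0.21,0.12,0,0,0,0,0],[0.21,0.11,0,0,0,0,0],[0.21,0.1,0,0,0,0,0]]' | tail -3;  python3 -m jog '[[0.22,0.1,0,0,0,0,0],[0.23,0.08,0,0,0,0,0],[0.09,0.03,0,0,0,0,0],[0.05,0.01,0,0,0,0,0],[0.05,0.02,0,0,0,0,0],[0,0,0,0,0,0,0],[0,0,0,0,0,0,0]]'; python3 ctl.py 0 wait
```

```text
ft_force: [0.2, 0.6, 1.3]
width: 29.4
grasp_force: 30.0
t: 33.4
ee_pos: [576.9, -16.3, 248.1]
orientation: [3.141, -0.0, -0.001]
ft_force: [-1.3, -4.1, 1.5]
width: 29.3
grasp_force: 30.0
score 2741 resid [-0.     0.    -0.737]
t=33.50 psi=0.007 theta_meas=0.7374999999999994 est=0.000 w=0.000 I=0.106 b=0.005 F=[-1.3 -4.1  1.5]
```

The lever is back at 0. That reading is invalid (score 2741, the lever covers the door), so I'll release, retreat upward and check in a picture.

```bash
python3 -m jog '[[0,0,0,0,0,0,0.4],[0,0,0,0,0,0,0.6],[0,0,0,0,0,0,1],[0,0,0,0,0,0,1],[0,0,0,0,0,0,1],[0,0,0,0,0,0,1],[0,0,0,0,0,0,1],[0,0,0,0,0,0,1],[0,0,-0.2,0,0,0,1],[0,0,-0.4,0,0,0,1],[0,0,-0.5,0,0,0,1],[0,0,-0.5,0,0,0,1],[0,0,-0.5,0,0,0,1],[0,0,-0.5,0,0,0,1],[0,0,-0.2,0,0,0,1],[0,0,0,0,0,0,1],[0,0,0,0,0,0,1],[0,0,0,0,0,0,1],[0,0,0,0,0,0,1],[0,0,0,0,0,0,1]]'; python3 -c "
from h import *
import cv2
a=optics.get_image('wrist');cv2.imwrite('pics/w6.png',a[:,:,::-1])"
```

```text
t: 35.5
ee_pos: [577.0, -16.0, 359.4]
orientation: [-3.142, 0.0, 0.002]
ft_force: [-0.4, 0.3, -0.2]
width: 87.7
grasp_force: 0.0
```

View pics/w6.png

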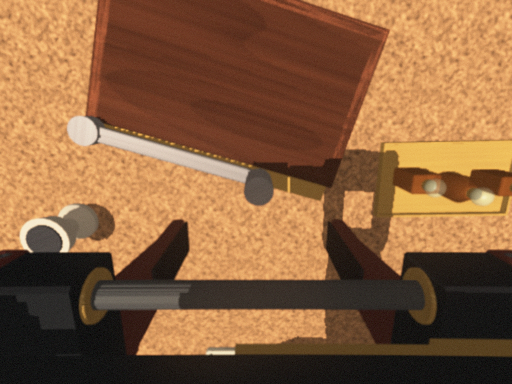

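The view matches the one before the grasp: door shut, lever over it with the knob near (258,187), burner and bottles where they were. The gripper is clear, so I'll hand in.

```bash
python3 -m jog '[[0,0,0,0,0,0,1],[0,0,0,0,0,0,1],[0,0,0,0,0,0,1],[0,0,0,0,0,0,1],[0,0,0,0,0,0,1]]' | head -1; python3 -c "
from workcell import ctrl
print(ctrl.close_job())"
```

```text
t: 36.05
the job is handed in; nothing more can be done
None
```

I handed the job in at about 36 s: by camera estimate the door stayed near half open for about 7 s, then closed gently, and the lever is back over it and released; the judge returned no verdict.

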